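Face the wide spice tin's label outwards on the lazy Susan

ROBOT

A 6-joint arm with a two-finger parallel gripper is mounted at the origin on the work surface. World frame = base frame: x ahead of the robot, y to its left, z up, the work surface at z = 0. Lengths are in m, angles in rad, forces in N, time in s.
With the tool pointing down it reaches from about 0.425 to 0.95 m from the base axis. Payload 14.7 kg.
Tool frame: the origin (TCP) lies at the very end of the fingers, on their centre line; the grasp point (between the pads) lies behind it (bot.pinch_z is the z of the grasp point in the tool frame, in m); z points along the fingers, y is the line along which they close (so a half turn about z gives the same grasp; the last joint's range is limited). The gripper opens to 85 mm and grips with 20 to 120 N. Pads are 22 mm wide; open, the fingers measure 114 mm over their backs; the gripper's body (76 mm by 85 mm) begins 54 mm behind the grasp point. The pads swing forward as they close: fully open they stand 13 mm farther back than shut.
Start: joints at [-1.302, 0.48, 1.596, -0, 1.065, -0.047], TCP at [0.202, -0.618, 0.231] pointing down, gripper open.
Joint ranges: [-2.75, 2.75], [-0.82, 2.05], [0.23, 2.67], [-1.56, 4.7], [0.09, 2.69], [-2.92, 2.92]. Speed limits (rad/s): [1.89, 1.89, 2.39, 3.01, 3.01, 3.01].

INTERFACE

Orientations are given as a rotation vector (axis times angle).
In Python, from workcell import bot gives the robot as it stands. The module is installed in compiled form; this text tells all that it offers. Calls block until the motion is done:
- bot.goto(position, orientation): joint-space move of the TCP to a pose.
- bot.servo_line(position, rotation=None, velocity=0.15): straight line of the TCP; rotation=None keeps the orientation; velocity is the mean speed in m/s.
- bot.move_j(angles): joint-space move.
- bot.gripper_to(opening): finger opening in m; the grip force is fixed at half the most; returns when the fingers have stopped.
- bot.wait(seconds).
- bot.inverse_kinematics(position, orientation): joint angles nearest the present ones, or None.
- bot.capture(name): name is "scene" or "top" or "wrist"; returns (picture, depth): 400x640x3 uint8, red, green, blue; 400x640 float32, m along the optical axis (not along the pixel's ray), 0 where there is no reading.
- bot.get_calibration(name): a dict with "fov_y" (degrees; the focal length in pixels is half the picture's height over the tangent of half this angle, whatever the lens; pixels are square), "cx", "cy" (the principal point, pixels), "rvec" (rotation vector, rad) and "tvec" (3), from world to camera coordinates, as OpenCV has them. Camera axes: x right, y down, z forward; pixel columns grow to the right and rows downward; lengths in m; the calibration is good to about 2 mm. A picture is of the moment at which its call begins: read the wrist's pose just before it. get_calibration takes no time and is no camera call; for the wrist camera it gives the pose at the moment of the call.
A pose or a line that the arm cannot do raises bot.MotionError and nothing moves.
- bot.finish_job(): hands the job in; it is judged then, once.
Trained networks look in the newest picture that a camera, given by its name, has taken for a name from the list of things; names that differ only in an ending like _2 or _b are one class to them, and where a whole thing is asked for, a point or a joint stands for the part that bears it (a point fixed in the world has none). Each returns a list of dicts, best first, with "score" (0 to 1); they miss things now and then, are a little off and sometimes report something else, mostly with a low value. They report only what shows in the picture. A call takes as long as a camera call.
- bot.trace(camera, target): "region" (400x640 bool, what is visible of it).
- bot.pinpoint(camera, target): "location" ([x, y, z] in m, in world coordinates, good to about 4 mm: a listed point, or the origin of a listed thing).
Readings, each from a call of its own:
- bot.current_t(): time.
- bot.current_joint_pos(): joint angles.
- bot.current_qd(): joint speeds.
- bot.current_tau(): joint torques, N m.
- bot.current_tool_pos(): TCP position.
- bot.current_ee_rot(): TCP orientation.
- bot.current_wrist_force(): force on the tool from outside, world axes, zero at the start.
- bot.current_ft_torque(): the same for the moment, N m.
- bot.current_finger_gap(): finger opening in m.
- bot.current_grasp_force(): force on a finger pad.
Only numpy, scipy, OpenCV 4.12 (cv2) and the standard library are available. Lean on these libraries where they do the work, as an engineer would, in place of code of your own. Each camera call takes 0.05 s, during which the arm holds its last target. There are 200 camera calls.

TASK

On the pale green turntable, turn the wide steel spice tin on its swivel (the tab at its lid's edge is there for a fingertip) until its label faces straight outwards, away from the middle of the turntable, so that it can be read from outside. Leave the slim tin turned as it is.

Things in the scene. Friction and masses are not known exactly. Their poses are not given: they have to be found in the camera images.
- turntable: Pale green round turntable, 330 mm across, locked. Origin: centre of its underside on the worktop, z up; disc top at 24 mm. The wide tin's upright swivel axis lies 85 mm from the centre along its +x, which is that tin's outward direction. On it too: slim tin (axis x -60, y 86 mm), red bowl 50 mm high (near x -61, y -73), white dish 18 mm high (near x 50, y 112); all else is off the disc.
- wide_tin (a joint): Turn of the wide steel tin on its swivel, rad, growing anticlockwise from above; 0 or 6.283 (a full turn): label faces straight outwards. Starts between 1.0 and 5.3, turns either way (stops at -3.2 and 9.5), stays where left, needs about 1 N at the tab. Tin 92 mm across, cannot shift or tip; flat lid top 92 mm above the worktop.
- wide_tin_tab (a point): Centre of the wide tin's black tab, 31 mm from the swivel axis, 100 mm above the worktop. The tab is an upright rib on the lid above the middle of the paper label, where a white strip crosses the lid's edge: 28 mm long radially (17 to 45 mm from the axis), 8 mm thick, 16 mm tall from the lid. x axis: the way the label faces; z up. A closed fingertip beside it, clear of the lid, pushes it round.
- slim_tin_tab (a point): Centre of the like tab (16 mm long, 8 mm thick, 16 mm tall) on the slim tin, which must stay as it is and turns as easily: 54 mm across, lid top 108 mm and tab top 124 mm above the worktop. The point is 18 mm from that tin's swivel axis; x axis: the way its label faces.

How it is judged:
At the end, for the whole second after the job is handed in: The wide tin's label faces straight outwards from the turntable's centre within 0.26 rad (15 degrees), the tin is at rest, and the slim tin's tab is within 8 mm of where it was ((value of joint wide_tin between -0.26 and 0.26 rad or value of joint wide_tin between 6.023 and 6.543 rad) and velocity of joint wide_tin between -0.05 and 0.05 rad/s and distance of slim_tin_tab from where it was at the start of the episode below 0.008 m); the robot touches nothing.
It fails at once if the slim tin is turned (its tab moves 8 mm or more) (distance of slim_tin_tab from where it was at the start of the episode above 0.008 m).
It also fails if it takes over 35 s, if anything falls off the work surface, if the arm or the gripper's body presses on something with over 40 N, if the wrist force passes 120 N, or if a joint passes its speed limit or range.

## Working session

There is one attempt and no reset: what is moved stays moved. The work goes in short steps, each a Python script; the robot and the scene stay as the last script left them, time stands still between calls to the robot, and variables do not carry over. Pictures are saved under pics/ and viewed, at most 10 in all, crops included, and the job is handed in when it is done.

```bash
mkdir -p pics; python3 - <<'E'
from workcell import bot
import cv2
for c in("top","scene"):
    p,d=bot.capture(c); cv2.imwrite(f"pics/{c}0.png",p[:,:,::-1])
    for t in("turntable","wide_tin","wide_tin_tab","slim_tin_tab"):
        try: print(c,t,[(r["score"],r["location"]) for r in bot.pinpoint(c,t)][:3])
        except Exception as e: print(c,t,e)
print(bot.current_t(),bot.pinch_z,bot.current_ee_rot())
E
```

```text
top turntable [(0.64, [0.5428, 0.0443, 0.0013])]
top wide_tin it knows: slim_tin_tab, turntable, wide_tin_tab
top wide_tin_tab [(0.6, [0.5764, -0.009, 0.1002])]
top slim_tin_tab [(0.58, [0.5581, 0.1311, 0.1142])]
scene turntable [(0.77, [0.543, 0.0429, -0.0037])]
scene wide_tin it knows: slim_tin_tab, turntable, wide_tin_tab
scene wide_tin_tab [(0.64, [0.5753, -0.01, 0.1018])]
scene slim_tin_tab [(0.82, [0.5587, 0.1297, 0.1172])]
0.4 -0.0187 [-3.10234473e+00 -4.94005056e-01  5.30143994e-05]
```

```bash
python3 -c "
import cv2,numpy as np
cv2.imwrite('pics/both.png',cv2.resize(np.vstack([cv2.imread('pics/top0.png'),cv2.imread('pics/scene0.png')]),(480,600),interpolation=cv2.INTER_AREA))"
```

```text
(no output)
```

View pics/top0.png

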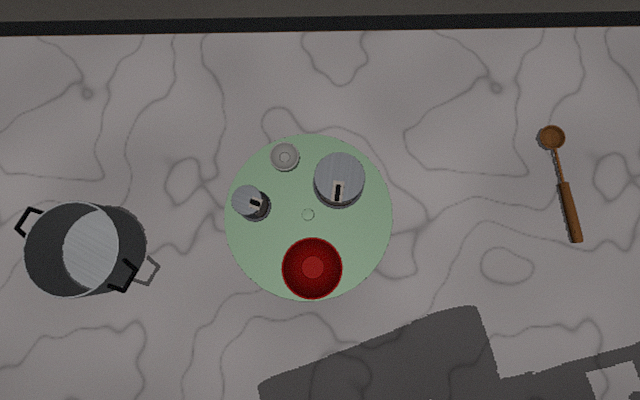

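View pics/scene0.png

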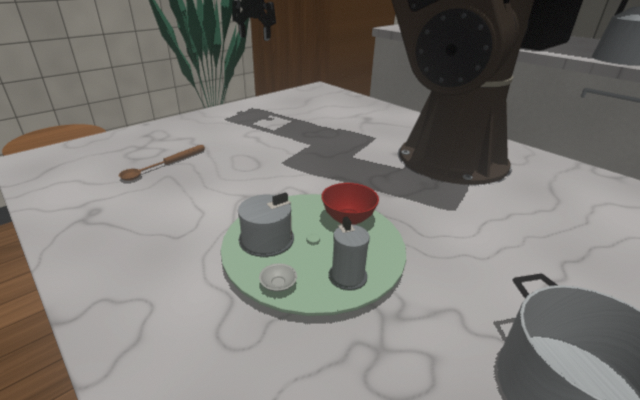

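The top view has world +x up and +y left. The turntable centre is near (308,214), the wide tin's lid near (339,180) with its tab at (338,192), the slim tin at (250,203), the dish at (284,156) and the bowl at (312,268). The tab points roughly at the robot, and outward is up and to the right. Next I'll measure the lid centre from depth.

```bash
cat > h.py <<'E'
from workcell import bot
import cv2,numpy as np
def cloud(c):
    k=bot.get_calibration(c); p,d=bot.capture(c)
    f=200/np.tan(np.radians(k["fov_y"])/2); R=cv2.Rodrigues(np.array(k["rvec"],float))[0]
    v,u=np.mgrid[:400,:640]
    P=np.stack([(u-k["cx"])/f*d,(v-k["cy"])/f*d,d],-1)-np.array(k["tvec"]).ravel()
    W=P@R; W[d==0]=np.nan
    return p,W
E
python3 - <<'E'
from h import *
p,W=cloud("top")
near=lambda c,r:np.hypot(W[...,0]-c[0],W[...,1]-c[1])<r
def circ(m,n):
    (c,r)=cv2.minEnclosingCircle(W[m][:,:2].astype(np.float32)); print(n,m.sum(),np.round(c,4),round(r,4),"mean",W[m].mean(0).round(4)); return np.array(c)
z=W[...,2]
T=(0.543,.0435)
circ(near(T,.19)&(z>.018)&(z<.03),"disc")
w=circ(near((.6,-.012),.07)&(z>.085)&(z<.098),"wide")
s=circ(near((.56,.13),.05)&(z>.102)&(z<.113),"slim")
circ(near((.563,.131),.05)&(z>.117),"slimtab")
t=W[near(w,.06)&(z>.103)].mean(0); print("tab",t)
a=np.arctan2(*(t[:2]-w)[::-1]); o=np.arctan2(*(w-T)[::-1]); print(a,o,"joint",(a-o)%(2*np.pi))
E
```

```text
disc 15695 [0.546  0.0441] 0.165 mean [0.541  0.0446 0.0239]
wide 1939 [ 0.6055 -0.0154] 0.0464 mean [ 0.6063 -0.0156  0.0915]
slim 688 [0.5629 0.1464] 0.0277 mean [0.5632 0.1477 0.1076]
slimtab 47 [0.5562 0.1304] 0.0077 mean [0.5566 0.1299 0.1231]
tab [ 0.5753657 -0.01088    0.1074617]
2.99389295489478 -0.7555158643983871 joint 3.749408819293167
```

```bash
cat >> h.py <<'E'
from scipy.spatial.transform import Rotation as Ro
w=np.array([.606,-.0155]); OUT=-.778
def pose(th,tang,z,k):
    c,s=np.cos(th),np.sin(th)
    x=w+np.array([c*.033-s*tang,s*.033+c*tang])
    return [*x,z],(Ro.from_euler('z',th+k*np.pi/2)*Ro.from_euler('x',np.pi)).as_rotvec()
E
python3 - <<'E'
from h import *
for k in (-1,1,0,2):
    for th in (2.994,3.8,4.6,5.505):
        q=bot.inverse_kinematics(*pose(th,-.015,.097,k)); print(k,th,None if q is None else np.round(q,2))
E
```

```text
-1 2.994 [-0.05  0.55  1.89 -0.    0.71  0.1 ]
-1 3.8 [-0.09  0.54  1.9  -0.    0.7  -0.75]
-1 4.6 [-0.13  0.56  1.85  0.    0.73 -1.59]
-1 5.505 [-0.13  0.6   1.78  0.    0.77 -2.49]
1 2.994 None
1 3.8 [-0.09  0.54  1.9  -0.    0.7   2.39]
1 4.6 [-0.13  0.56  1.85 -0.    0.73  1.55]
1 5.505 [-0.13  0.6   1.78  0.    0.77  0.65]
0 2.994 [-0.05  0.55  1.89  0.    0.71 -1.47]
0 3.8 [-0.09  0.54  1.9  -0.    0.7  -2.32]
0 4.6 None
0 5.505 [-0.13  0.6   1.78 -0.    0.77  2.22]
2 2.994 [-0.05  0.55  1.89  0.    0.71  1.67]
2 3.8 [-0.09  0.54  1.9  -0.    0.7   0.82]
2 4.6 [-0.13  0.56  1.85 -0.    0.73 -0.02]
2 5.505 [-0.13  0.6   1.78 -0.    0.77 -0.92]
```

```bash
python3 - <<'E'
from h import *
th=2.994
bot.gripper_to(0)
bot.goto(*pose(th,-.030,.20,-1))
bot.servo_line(pose(th,-.030,.098,-1)[0],velocity=.1)
print(bot.current_t(),bot.current_tool_pos(),bot.current_wrist_force())
bot.servo_line(pose(th,-.015,.098,-1)[0],velocity=.05)
for a in np.linspace(th,OUT+2*np.pi-.15,9)[1:]:
    p,r=pose(a,-.015,.098,-1); bot.servo_line(p,r,velocity=.04)
    print(round(bot.current_t(),2),np.round(bot.current_wrist_force(),1))
p,W=cloud("top"); cv2.imwrite("pics/a.png",p[:,:,::-1])
for c in("top","scene"):
    if c=="scene":
        p,W=cloud(c); cv2.imwrite("pics/b.png",p[:,:,::-1])
    print([(r["score"],r["location"]) for r in bot.pinpoint(c,"wide_tin_tab")],[(r["score"],r["location"]) for r in bot.pinpoint(c,"slim_tin_tab")])
E
```

```text
5.0 [0.57815897 0.01903803 0.09855721] [ 0.46371575 -0.90734083 -0.1014953 ]
5.89 [1.6 0.  0.6]
6.33 [-0.4  0.8 -0.3]
6.78 [ 0.2 -0.2  1. ]
7.22 [-1.   0.8  0. ]
7.66 [ 0.3  0.1 -0.9]
8.1 [ 0.5 -0.5  0.7]
8.54 [-0.1 -0.6  1.2]
8.98 [ 0.7 -0.6  0.3]
[] []
[(0.69, [0.625, -0.0361, 0.1031])] [(0.66, [0.5593, 0.1282, 0.1175])]
```

View pics/b.png

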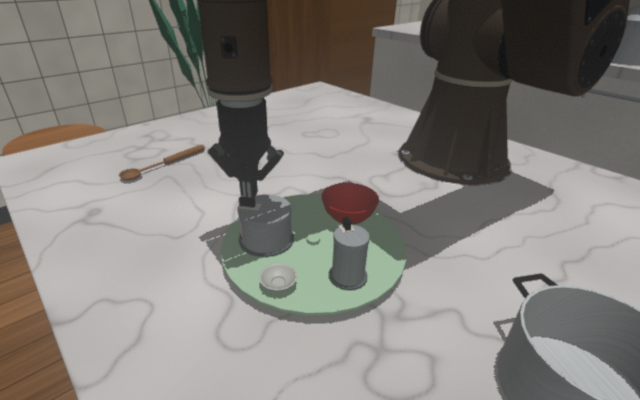

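The scene picture shows the fingertip behind the tab at about (247,200), and the slim tin is unmoved. The tab is near its target, so I'll back off and measure without the arm in the way.

```bash
python3 - <<'E'
from h import *
a=OUT-.15
bot.servo_line(pose(a,-.030,.098,-1)[0],velocity=.06)
bot.servo_line(pose(a,-.030,.2,-1)[0],velocity=.15)
bot.goto([.35,-.45,.25],pose(a,0,0,-1)[1])
p,W=cloud("top"); cv2.imwrite("pics/c.png",cv2.resize(p[100:320,180:440,::-1],None,fx=2.5,fy=2.5))
z=W[...,2]
m=(np.hypot(W[...,0]-w[0],W[...,1]-w[1])<.06)&(z>.103)&(z<.12)
t=W[m].mean(0); print(t,m.sum(),"joint err",np.arctan2(*(t[:2]-w)[::-1])-OUT)
for c in("top","scene"):
    bot.capture(c)
    print([(r["score"],r["location"]) for r in bot.pinpoint(c,"wide_tin_tab")],[(r["score"],r["location"]) for r in bot.pinpoint(c,"slim_tin_tab")])
print(bot.current_t())
E
```

```text
Traceback (most recent call last):
workcell.MotionError: the arm cannot take that pose within its joint ranges
```

```bash
python3 - <<'E'
from h import *
q=list(bot.current_joint_pos()); q[0]=-1.0; bot.move_j(q)
p,W=cloud("top"); cv2.imwrite("pics/c.png",cv2.resize(p[100:320,180:440,::-1],None,fx=2.5,fy=2.5))
z=W[...,2]
m=(np.hypot(W[...,0]-w[0],W[...,1]-w[1])<.06)&(z>.103)&(z<.12)
t=W[m].mean(0); print(t,m.sum(),"joint err",np.arctan2(*(t[:2]-w)[::-1])-OUT)
for c in("top","scene"):
    bot.capture(c)
    print([(r["score"],r["location"]) for r in bot.pinpoint(c,"wide_tin_tab")],[(r["score"],r["location"]) for r in bot.pinpoint(c,"slim_tin_tab")])
print(bot.current_t())
E
```

```text
[ 0.62496989 -0.03938687  0.10723019] 76 joint err -0.12162920715711945
[(0.56, [0.6247, -0.0405, 0.1008])] [(0.86, [0.5556, 0.1295, 0.116])]
[(0.76, [0.6244, -0.0399, 0.1022])] [(0.68, [0.5596, 0.1303, 0.1152])]
12.6833
```

View pics/c.png

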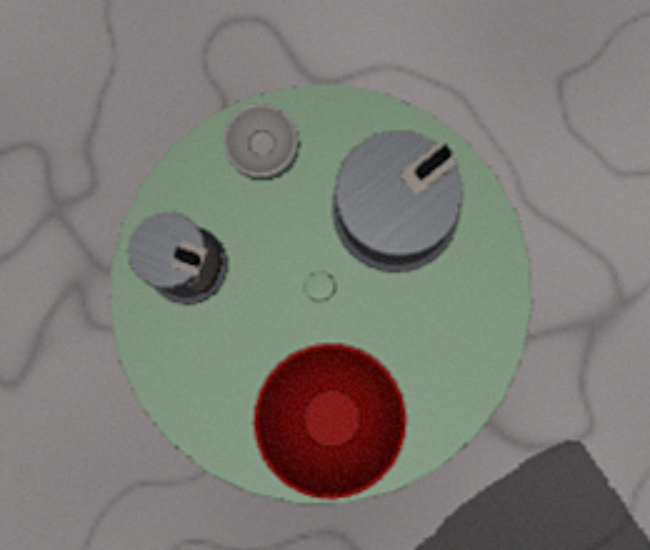

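The tab is about 0.13 rad short of outward (tab at crop pixel (433,162)). That's inside tolerance, but there is time for a second nudge.

```bash
python3 - <<'E'
from h import *
a=OUT-.15
q=list(bot.current_joint_pos()); q0=list(q)
p,r=pose(a,-.030,.2,-1); bot.goto(p,r)
bot.servo_line(pose(a,-.030,.098,-1)[0],velocity=.1)
bot.servo_line(pose(a,-.016,.098,-1)[0],velocity=.05)
a=OUT-.01
bot.servo_line(*pose(a,-.015,.098,-1),velocity=.02)
bot.servo_line(pose(a,-.030,.098,-1)[0],velocity=.06)
bot.servo_line(pose(a,-.030,.2,-1)[0],velocity=.15)
q=list(bot.current_joint_pos()); q[0]=-1.0; bot.move_j(q)
p,W=cloud("top")
z=W[...,2]
m=(np.hypot(W[...,0]-w[0],W[...,1]-w[1])<.06)&(z>.103)&(z<.12)
t=W[m].mean(0); e=np.arctan2(*(t[:2]-w)[::-1])-OUT; print(t,m.sum(),"joint err",e)
s=bot.pinpoint("top","slim_tin_tab");print(s and s[0]["location"],bot.current_t())
if abs(e)<.1: bot.wait(.3); print(bot.finish_job())
E
```

```text
[ 0.62820308 -0.03693947  0.10694766] 75 joint err 0.010097162194434794
[0.5595, 0.1303, 0.1165] 19.7167
the job is handed in; nothing more can be done
None
```

The wide tin's label now faces straight outwards to within about 0.01 rad as measured by the top camera, the slim tin's tab showed no movement beyond camera error (a few mm), and I handed the job in at about 20 s of the 35 s allowed.

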